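# Drop a cooled sample cartridge nose first through a canister's dust flap

### The arm

A 6-joint arm with a two-finger parallel gripper is mounted at the origin on a cart in front of the work surface, level with it; the furniture and walls round the work are solid. World frame = base frame: x ahead of the robot, y to its left, z up, the work surface at z = 0. Lengths are in m, angles in rad, forces in N, time in s.
With the tool pointing down it reaches from about 0.375 to 0.9 m from the base axis. Payload 3.1 kg.
Tool frame: the origin (TCP) lies at the very end of the fingers, on their centre line; the grasp point (between the pads) lies 19 mm behind it; x points along the fingers, y is the direction in which the jaws open and shut, and the axes are right-handed (so a half turn about x gives the same grasp; the last joint's range is limited). The gripper opens to 85 mm and grips with 20 to 120 N. Pads are 22 mm wide; open, the fingers measure 114 mm over their backs; the gripper's body (76 mm by 85 mm) begins 54 mm behind the grasp point. The pads swing forward as they close: fully open they stand 13 mm farther back than shut.
Start: joints at [-1.427, 0.527, 1.433, -0, 1.181, -0.178], TCP at [0.198, -0.593, 0.231] pointing down, gripper open.
Joint ranges: [-3.08, 3.08], [-0.75, 2.2], [0.22, 2.44], [-1.43, 4.57], [0, 2.65], [-2.85, 2.85]. Speed limits (rad/s): [2.79, 2.79, 3.14, 3.14, 3.14, 3.14].

### API

Orientations are given as a unit quaternion [x, y, z, w].
In Python, from station import manip gives the robot as it stands.
- The arm moves only by the shell command python3 -m jog 'ROWS' [FORCE]. ROWS is a JSON object of lists of equal length, an entry for each row: "linear": the shift along the tool's x, y, z in cm, a list of three; "twist": the turn about the tool's x in rad; "claw": the opening, from -1 (shut) to 1 (fully open). A call has 1 to 20 rows; each row is the pose to reach, as a shift and turn from the pose commanded when the call began, along the tool's axes at that moment; what a row does not reach only later rows make up. A row lasts 1/12 s, in which the tool goes at most 41.7 mm and 7.16 degrees, less where a joint would pass 70% of its speed; a pose out of reach is approached as far as the arm can. A call with a gripper value outside its range is refused whole. The fingers move at their own pace and stop on an object; FORCE is the grip in N (left out, the last holds). Time passes only in rows, so rows that repeat a pose let the fingers close. It gives the time, the measured TCP pose, the force and the opening at its end, in the units of the state.
- manip.sense(): the state, without advancing time (a new reading comes with each control period).
- manip.snapshot(name): name is "scene" or "top" or "wrist"; returns a dict with "pixels" (480x640x3 uint8, red, green, blue), "camera_matrix" (3x3 intrinsics, pixels), "k1" (the pictures are not rectified: a ray, as slopes to the right and down, at radius r is drawn at 1 + k1 r^2 times it, then the intrinsics apply), "R" (3x3) and "t" (3): a world point X has camera coordinates R X + t. Camera axes: x right, y down, z forward; pixel columns grow to the right and rows downward; lengths in m; the calibration is good to about 2 mm. A picture is of the moment at which its call begins. There is no depth.
- manip.sign_off(): hands the job in, once; it reports no verdict.
The state is a dict: "t": time; "q": joint angles; "qd": joint speeds; "tau": joint torques, N m; "tcp_pos": TCP position; "tool_rot": TCP orientation; "force": force on the tool from outside, world axes, zero at the start; "ft_torque": the same for the moment, N m; "finger_gap": opening from 0.0 (shut) to 1.0 (fully open).
Only numpy, scipy, OpenCV 4.12 (cv2) and the standard library are available. Lean on these libraries where they do the work, as an engineer would, in place of code of your own. Each camera call takes 0.05 s, during which the arm holds its last target.

### The job

Draw the steel sample cartridge out of the cooling block by the nose end that sticks out, and lay it flat on the worktop so that you can take it again by its grooved head. Then drop it nose first through the spring flap of the leaning square canister, so that it slides right down to the bottom and the flap swings shut behind it. Leave the carton, the bottle and the multimeter where they are.

Things in the scene. Friction and masses are not known exactly. Their poses are not given: they have to be found in the camera images.
- cartridge: Loose steel sample cartridge, 120 mm long, 20 x 20 mm square, 0.14 to 0.26 kg. Origin: middle of its underside; its x axis runs from head to nose. Along x: square grooved head -60 to -32 mm, dark flush band to -5, plain front part to +46, dark tapered nose (19 to 9 mm) to +60. Centre of mass near the middle. On the bench it lies on a flat side and does not roll.
- cartridge_centre (a point): Centre of the cartridge, half-way along, 10 mm above its underside; axes as cartridge (x from head to nose). At the start the cartridge lies level in the bore of the cooling block, head hidden inside, 46 to 53 mm of the nose end sticking out.
- cartridge_nose (a point): Tip of the nose, on the cartridge's axis, 60 mm from the centre.
- cartridge_head (a point): Centre of the grooved square head, on the axis, 46 mm behind the centre (14 mm from the rear end): the place for the second grasp.
- cooling_block: Grey finned metal block fixed to the bench, 85 mm long (x -40 to +45 mm), 82 mm wide over the fins, 67 mm high. Origin: under it, on the bench. Its x axis points out of the bore: the cartridge is drawn out level along +x. The front face is at x = +45 mm.
- bore_mouth (a point): Centre of the bore's opening in the front face, 47 mm above the bench. The bore is 24 x 24 mm square and 80 mm deep, its floor 35 mm above the bench, so the cartridge's axis starts 45 mm above the bench. Axes as cooling_block.
- canister_tube: Square grey tube, 36 x 36 mm inside, 42 x 42 mm outside (54 mm over the dark rim), 170 mm long, fixed on a bench stand 110 mm wide; leans 30 degrees from vertical. Origin: centre of its lower end. z runs along the tube from bottom to mouth, up and sideways; y is level; x points to the higher edge of the mouth. Inner floor at z = 4 mm. The cartridge goes in along -z.
- canister_mouth (a point): Centre of the mouth, in the plane of the rim, 170 mm along the tube's z from its lower end (about 177 mm above the bench). Axes as canister_tube.
- flap (a joint): Steel dust flap, 33 x 34 mm, 5 mm inside the mouth, hinged at the mouth's higher edge (tube's +x side). 0 rad is shut, up to 1.45 rad as it is pushed into the tube. A light spring (under 0.4 N) shuts it once the whole cartridge is past. Open, it leaves a passage of 28 mm or more along the lower (-x) wall. Let go with its nose well in, the cartridge slides down by its own weight.
- septum_carton: Brown carton, 80 x 110 x 30 mm, loose bystander. Origin: centre of its underside.
- reagent_bottle: Bottle with black cap, 45 mm wide, 80 mm high, loose bystander. Origin: centre of its underside.
- multimeter: Orange hand multimeter, 140 x 72 x 40 mm, loose bystander. Origin: centre of its underside.

How it is judged:
By the outcome, as a careful person would: the job done as asked, in the order asked, and still so for the second after the job is handed in, with the robot touching nothing.
It also fails if it takes over 51 s, if anything falls off the work surface, if the arm or the gripper's body presses on something with over 40 N, if the wrist force passes 120 N, or if a joint passes its speed limit or range.

## Working session

There is one attempt and no reset: what is moved stays moved. The work goes in short steps, Python scripts to look and compute and a shell command to move; the robot and the scene stay as the last step left them, time stands still between calls to the robot, and variables do not carry over. Pictures are saved under pics/ and viewed, and the job is handed in when it is done.

```bash
ls; mkdir -p pics; python3 - <<'E'
from station import manip
import cv2
print(manip.sense())
for n in ("scene","top","wrist"):
    s=manip.snapshot(n); cv2.imwrite(f"pics/a_{n}.png",s["pixels"][:,:,::-1])
    print(n,s["camera_matrix"],s["k1"],s["R"],s["t"])
E
```

```text
pics
{'t': 0.0, 'q': array([-1.42650407e+00,  5.28481784e-01,  1.43391710e+00, -3.61990385e-05,
        1.18136781e+00, -1.78531323e-01]), 'qd': array([ 0.00201982,  0.00014429, -0.00022472,  0.00164102,  0.00062136,
        0.00056051]), 'tau': array([ 6.89296612e-04, -4.42343223e+01, -1.78020877e+01, -2.28701210e-04,
        8.52970668e-03,  1.68166729e-06]), 'tcp_pos': array([ 0.19817347, -0.59199345,  0.2303193 ]), 'tool_rot': array([ 0.6979155 ,  0.11441388, -0.69791285,  0.11287642]), 'force': array([-0.14719196, -0.39762094,  0.31611017]), 'ft_torque': array([-0.01422839, -0.06425215, -0.01360133]), 'finger_gap': 1.0000676782618283}
scene [[495.35652738   0.         314.44568757]
 [  0.         495.35652738 230.58878571]
 [  0.           0.           1.        ]] -0.10284111281706432 [[-0.72849082 -0.68505162 -0.00232221]
 [-0.48242671  0.51541827 -0.70824323]
 [ 0.48638009 -0.5148284  -0.70596468]] [0.38319532 0.36802524 1.36842313]
top [[447.44757258   0.         323.96668214]
 [  0.         447.44757258 233.63644669]
 [  0.           0.           1.        ]] -0.0802392692813979 [[ 0.00173018 -0.99996759 -0.00786245]
 [-0.9989746  -0.00137265 -0.04525331]
 [ 0.04524105  0.00793268 -0.9989446 ]] [-0.0040861   0.55185266  1.47351387]
wrist [[361.63239707   0.         317.76208366]
 [  0.         361.63239707 235.13620178]
 [  0.           0.           1.        ]] 0.02554821657444651 [[ 0.31671776 -0.94851564 -0.00281972]
 [-0.90570028 -0.30330177  0.29616723]
 [-0.28177448 -0.0912476  -0.95513194]] [-0.62393906 -0.03785724  0.38141223]
```

View pics/a_scene.png

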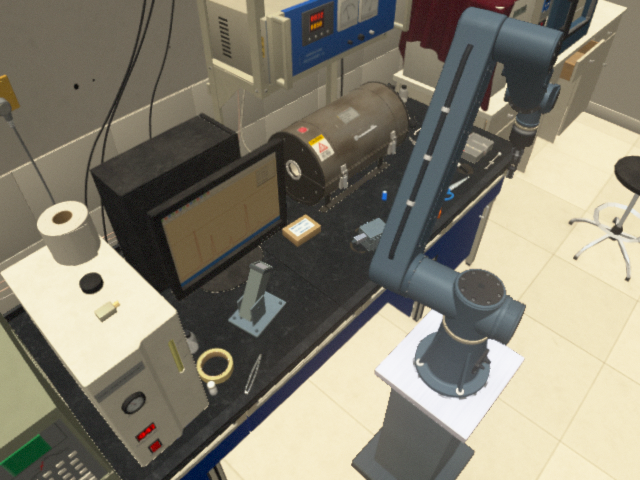

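View pics/a_top.png

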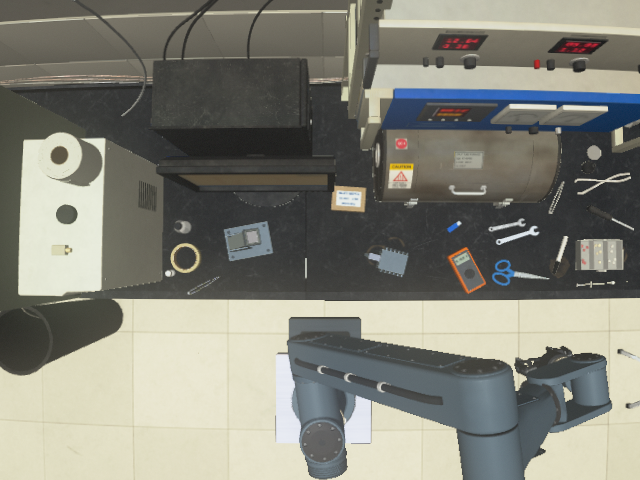

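View pics/a_wrist.png

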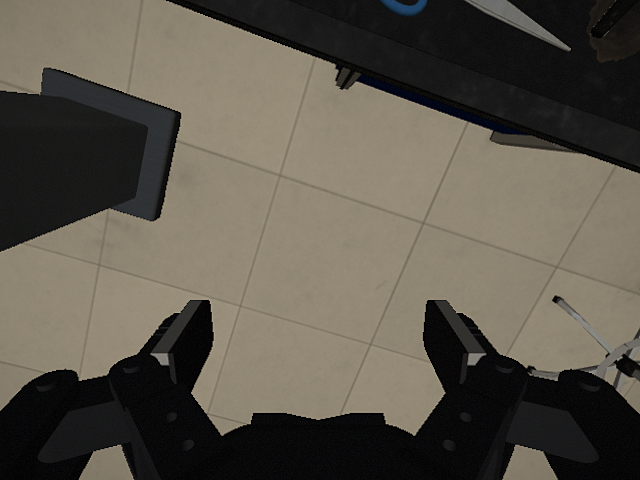

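```bash
cat > h.py <<'E'
from station import manip
import numpy as np, cv2
from scipy.spatial.transform import Rotation as Rot
def snap(n,f=None):
    s=manip.snapshot(n)
    if f: cv2.imwrite(f"pics/{f}.png",s["pixels"][:,:,::-1])
    return s
def ray(s,uv):
    K=s["camera_matrix"]; k=s["k1"]; R=np.array(s["R"]); t=np.array(s["t"])
    uv=np.array(uv,float).reshape(-1,1,2)
    p=cv2.undistortPoints(uv,K,np.array([k,0,0,0.]),None,None,None,criteria=(3,50,1e-10)) if False else cv2.undistortPoints(uv,K,np.array([k,0,0,0.]))
    p=p.reshape(-1,2)
    d=np.c_[p,np.ones(len(p))]@R
    return -R.T@t, d/np.linalg.norm(d,axis=1)[:,None]
def onplane(s,uv,z):
    c,d=ray(s,uv); return c+d*((z-c[2])/d[:,2])[:,None]
def proj(s,X):
    R=np.array(s["R"]);t=np.array(s["t"]);rv,_=cv2.Rodrigues(R)
    return cv2.projectPoints(np.array(X,float).reshape(-1,3),rv,t,s["camera_matrix"],np.array([s["k1"],0,0,0.]))[0].reshape(-1,2)
def tri(s1,u1,s2,u2):
    c1,d1=ray(s1,u1);c2,d2=ray(s2,u2);out=[]
    for a,b in zip(d1,d2):
        A=np.c_[a,-b];l=np.linalg.lstsq(A,c2-c1,rcond=None)[0]
        p,q=c1+l[0]*a,c2+l[1]*b; out.append(np.r_[(p+q)/2,np.linalg.norm(p-q)])
    return np.array(out)
def crop(s,f,x0,y0,w,h,k):
    im=s["pixels"][y0:y0+h,x0:x0+w,::-1]
    cv2.imwrite(f"pics/{f}.png",cv2.resize(im,None,fx=k,fy=k,interpolation=cv2.INTER_CUBIC))
def shift(dx):
    "world shift -> tool cm"
    st=manip.sense(); return Rot.from_quat(st["tool_rot"]).inv().apply(dx)*100
E
python3 - <<'E'
from h import *
s=snap("top"); crop(s,"b_top",350,225,60,60,10); crop(s,"b_top2",210,205,80,60,10)
print(onplane(s,[[324,440],[391,263],[248,240],[466,270],[348,198],[182,227],[324,298]],0.03).round(3))
s=snap("scene"); crop(s,"b_sc",330,205,70,60,10); crop(s,"b_sc2",220,255,80,80,7)
st=manip.sense(); print(Rot.from_quat(st["tool_rot"]).as_matrix().round(3))
E
```

```text
[[-0.125 -0.005  0.03 ]
 [ 0.455 -0.223  0.03 ]
 [ 0.53   0.247  0.03 ]
 [ 0.432 -0.471  0.03 ]
 [ 0.669 -0.082  0.03 ]
 [ 0.572  0.468  0.03 ]
 [ 0.341 -0.004  0.03 ]]
[[-0.     0.317 -0.948]
 [ 0.001 -0.948 -0.317]
 [-1.    -0.001 -0.   ]]
```

View pics/b_top.png

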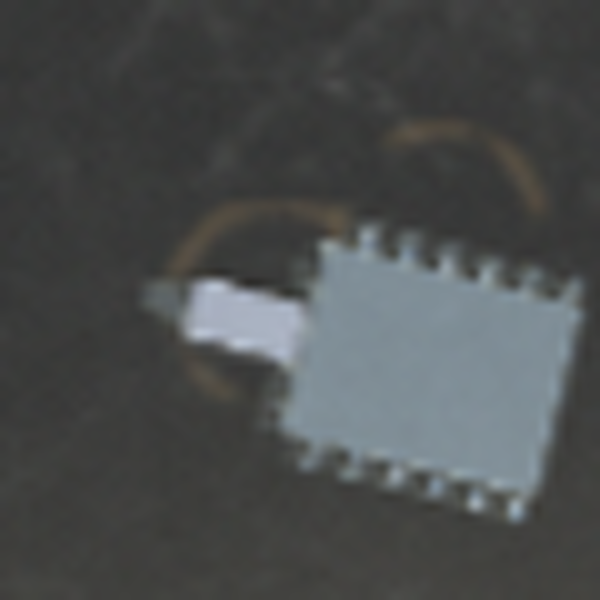

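View pics/b_top2.png

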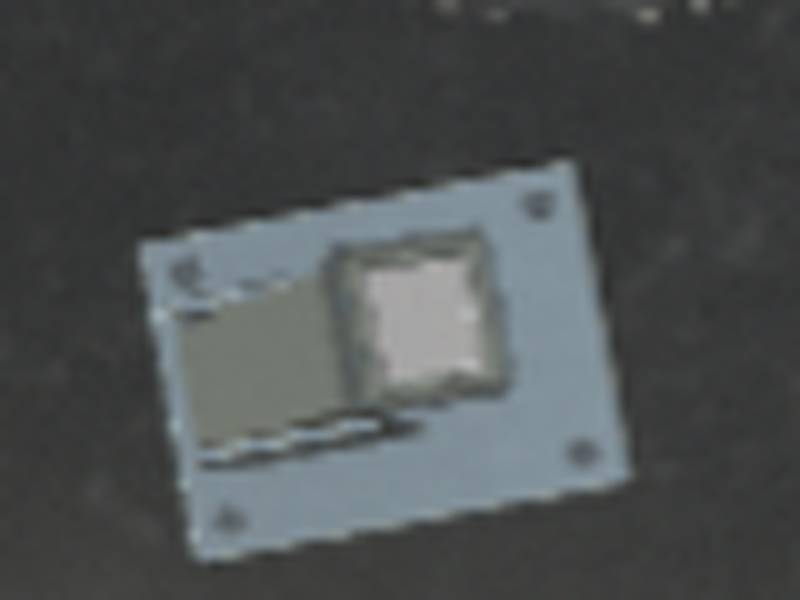

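View pics/b_sc.png

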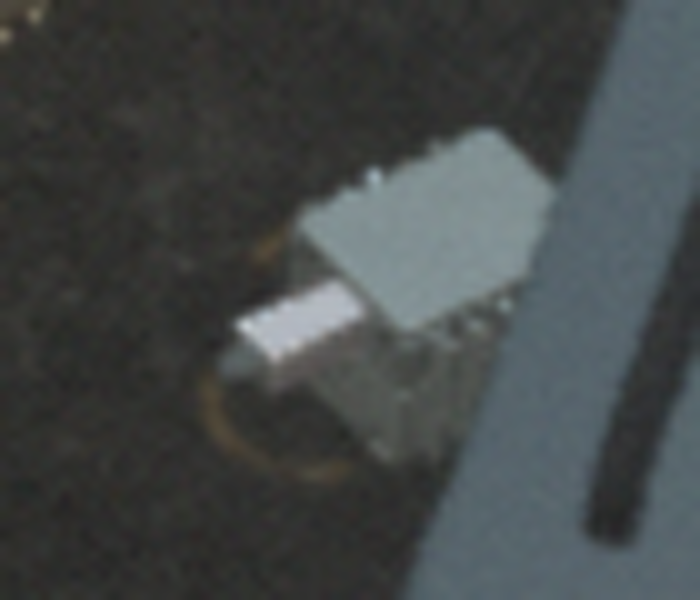

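View pics/b_sc2.png

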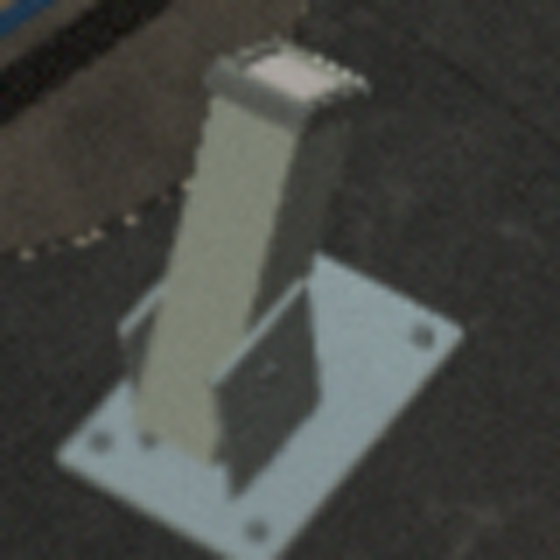

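```bash
python3 - <<'E'
from h import *
s=snap("top")
f=lambda L,x0,y0,k=10:[[x0+(a+.5)/k-.5,y0+(b+.5)/k-.5] for a,b in L]
P=onplane(s,f([[192,311],[300,333]],350,225),.055); print("cart",P.round(4)); d=P[0]-P[1];print(np.arctan2(d[1],d[0]), np.linalg.norm(d))
B=onplane(s,f([[325,240],[580,290],[540,505],[282,425]],350,225),.067); print(B.round(4)); print(np.linalg.norm(B-np.roll(B,1,0),axis=1)); 
d=B[0]-B[1];print(np.arctan2(d[1],d[0]));d=B[3]-B[2];print(np.arctan2(d[1],d[0]))
C=onplane(s,f([[140,243],[575,162],[630,480],[195,560]],210,205),.006);print(C.round(4));
M=onplane(s,f([[330,245],[485,233],[510,390],[350,410]],210,205),.177);print(M.round(4),M.mean(0))
d=C[1]-C[0];print(np.arctan2(d[1],d[0]),np.linalg.norm(d));d=C[2]-C[3];print(np.arctan2(d[1],d[0]),np.linalg.norm(C[3]-C[0]))
print(manip.sense()["tcp_pos"])
E
```

```text
cart [[ 0.4792 -0.1479  0.055 ]
 [ 0.4721 -0.1827  0.055 ]]
1.3709616410006804 0.03550104839795168
[[ 0.5019 -0.1894  0.067 ]
 [ 0.486  -0.271   0.067 ]
 [ 0.4174 -0.2579  0.067 ]
 [ 0.4429 -0.1754  0.067 ]]
[0.06064326 0.08320843 0.06983732 0.08630148]
1.3782972422589026
1.2710250726210803
[[0.5678 0.3339 0.006 ]
 [0.5951 0.1874 0.006 ]
 [0.4888 0.1683 0.006 ]
 [0.4616 0.3142 0.006 ]]
[[0.5577 0.237  0.177 ]
 [0.5613 0.1908 0.177 ]
 [0.5148 0.183  0.177 ]
 [0.5088 0.2306 0.177 ]] [0.53564039 0.21036285 0.177     ]
-1.3865230132498914 0.14901099574467724
-1.3867951993589833 0.10800034219560074
[ 0.19826811 -0.59242982  0.23093232]
```

```bash
python3 -m jog '{"linear":[[0,-6,-8],[0,-12,-16],[0,-18,-24],[-1,-24,-32],[-2,-31.7,-39.8],[-2,-31.7,-39.8],[-2,-31.7,-39.8],[-2,-31.7,-39.8],[-2,-31.7,-39.8],[-2,-31.7,-39.8],[-2,-31.7,-39.8],[-2,-31.7,-39.8],[-2,-31.7,-39.8],[-2,-31.7,-39.8],[-2,-31.7,-39.8],[-2,-31.7,-39.8],[-2,-31.7,-39.8],[-2,-31.7,-39.8]],"twist":[-0.1,-0.2,-0.3,-0.5,-1.04,-1.04,-1.04,-1.04,-1.04,-1.04,-1.04,-1.04,-1.04,-1.04,-1.04,-1.04,-1.04,-1.04],"claw":[1,1,1,1,1,1,1,1,1,1,1,1,1,1,1,1,1,1]}' 40
python3 - <<'E'
from h import *
st=manip.sense();print(st["t"],st["q"].round(3),Rot.from_quat(st["tool_rot"]).as_matrix().round(3))
s=snap("wrist","c_w")
E
```

```text
t: 1.8
tcp_pos: [0.4745, -0.1673, 0.2512]
tool_rot: [-0.55, -0.445, 0.55, -0.445]
force: [-0.0, 0.1, 0.3]
finger_gap: 1.004
1.8 [-0.561  0.338  1.709 -0.     1.095 -0.35 ] [[-0.     0.978 -0.209]
 [-0.    -0.209 -0.978]
 [-1.    -0.     0.   ]]
```

View pics/c_w.png

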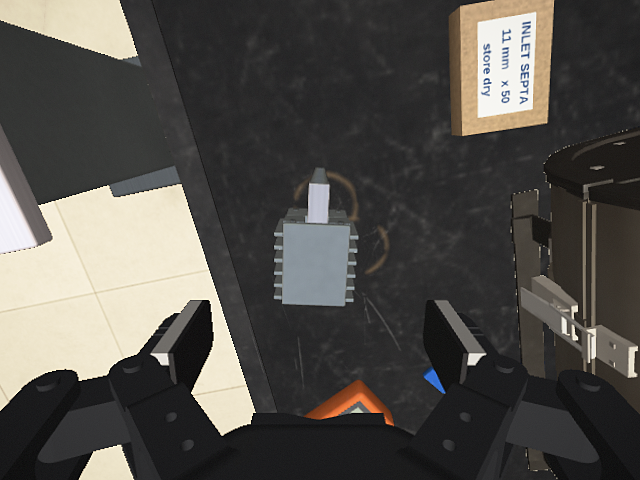

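```bash
cat >> h.py <<'E'
def bright(s,box,lo,minarea=60):
    x0,y0,x1,y1=box; g=s["pixels"][y0:y1,x0:x1].astype(int)
    m=((g.min(2)>lo)).astype(np.uint8)
    cs,_=cv2.findContours(m,cv2.RETR_EXTERNAL,cv2.CHAIN_APPROX_NONE)
    cs=[c for c in cs if cv2.contourArea(c)>minarea]
    return [ (cv2.boxPoints(cv2.minAreaRect(c))+[x0,y0],cv2.contourArea(c)) for c in cs]
E
python3 - <<'E'
from h import *
s=snap("wrist"); crop(s,"c_w2",260,150,120,170,3.5*1.0 if False else 3)
p=s["pixels"]; print(p[205,318],p[260,318],p[174,319],p[190:194,300:340,:].mean(2).round())
for b,a in bright(s,(280,150,360,225),165):
    print(a,b.round(1)); print(onplane(s,b,.055).round(4))
E
```

```text
[189 190 204] [139 149 157] [ 94  99 102] [[ 74.  65.  60.  56.  49.  46.  47.  33. 111. 185. 195. 188. 185. 191.
  194. 196. 195. 194. 192. 192. 194. 195. 196. 194. 192. 191. 193. 198.
  192.  95.  29.  44.  46.  48.  48.  42.  44.  42.  43.  44.]
 [ 66.  61.  57.  52.  49.  48.  48.  33. 117. 186. 195. 189. 185. 190.
  195. 196. 195. 195. 193. 195. 193. 196. 196. 194. 191. 190. 193. 196.
  199.  99.  26.  41.  46.  48.  49.  45.  43.  45.  48.  46.]
 [ 63.  59.  54.  50.  50.  50.  48.  33. 124. 188. 193. 188. 186. 191.
  195. 196. 195. 194. 193. 194. 193. 196. 197. 195. 191. 191. 194. 197.
  209. 105.  26.  42.  44.  45.  45.  45.  44.  44.  46.  47.]
 [ 63.  57.  51.  48.  46.  50.  45.  30. 141. 190. 194. 188. 186. 192.
  195. 197. 195. 196. 192. 194. 194. 195. 196. 194. 191. 190. 195. 196.
  204. 102.  25.  41.  44.  47.  41.  44.  43.  45.  48.  43.]]
712.0 [[306.9 222. ]
 [308.5 183.6]
 [328.5 184.4]
 [327.  222.8]]
[[ 0.4614 -0.1807  0.055 ]
 [ 0.471  -0.1446  0.055 ]
 [ 0.4893 -0.1493  0.055 ]
 [ 0.4804 -0.1856  0.055 ]]
```

View pics/c_w2.png

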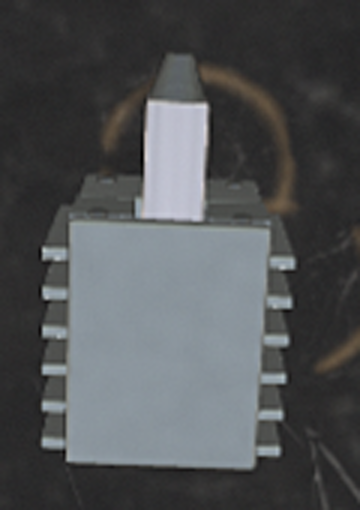

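```bash
python3 - <<'E'
from h import *
s=snap("wrist")
f=lambda L,x0,y0,k=3:[[x0+(a+.5)/k-.5,y0+(b+.5)/k-.5] for a,b in L]
B=onplane(s,f([[69,222],[270,222],[257,468],[68,462]],260,150),.067);print(B.round(4))
for i,j in((0,3),(1,2)):
    d=B[i]-B[j];print(np.arctan2(d[1],d[0]),np.linalg.norm(d))
d=B[1]-B[0];print(np.arctan2(d[1],d[0])+np.pi/2,np.linalg.norm(d), (B[0]+B[1])/2)
st=manip.sense();print(st["tcp_pos"])
E
```

```text
[[ 0.44   -0.1743  0.067 ]
 [ 0.5015 -0.1875  0.067 ]
 [ 0.4814 -0.2708  0.067 ]
 [ 0.4199 -0.2554  0.067 ]]
1.327711608050388 0.0834954893870235
1.3348607263874102 0.08571689288553348
1.3601893498730566 0.06289146780497266 [ 0.47070946 -0.18089081  0.067     ]
[ 0.47473585 -0.16674058  0.2512311 ]
```

```bash
python3 -m jog '{"linear":[[3,0.06,-0.24],[6,0.06,-0.24],[9,0.06,-0.24],[12,0.06,-0.24],[15,0.06,-0.24],[18,0.06,-0.24],[20,0.06,-0.24],[21.4,0.06,-0.24],[21.4,0.06,-0.24],[21.4,0.06,-0.24],[21.4,0.06,-0.24],[21.4,0.06,-0.24]],"twist":[0.025,0.025,0.025,0.025,0.025,0.025,0.025,0.025,0.025,0.025,0.025,0.025],"claw":[1,1,1,1,1,1,0,0,0,0,0,0]}' 40
python3 - <<'E'
from h import *
st=manip.sense();print(st["force"],st["q"].round(3))
s=snap("wrist","d_w");s=snap("scene");crop(s,"d_s",310,190,100,75,8)
E
```

```text
t: 2.95
tcp_pos: [0.4771, -0.1642, 0.0385]
tool_rot: [0.555, 0.438, -0.554, 0.439]
force: [0.2, 0.3, -0.1]
finger_gap: 0.499
[ 0.1683716   0.2584754  -0.05818887] [-0.553  0.693  1.877 -0.     0.568 -0.32 ]
```

View pics/d_w.png

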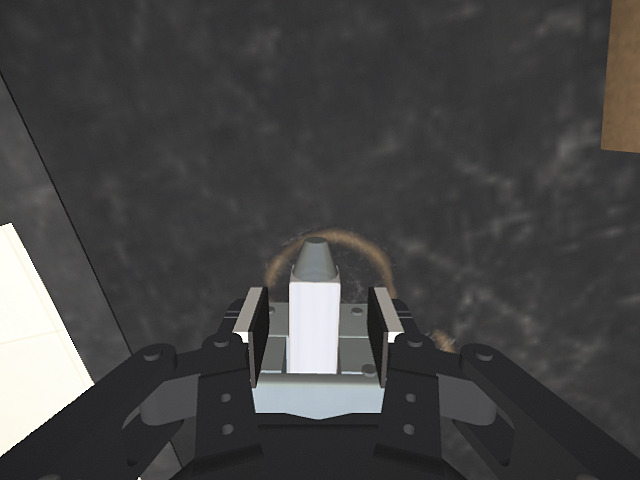

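View pics/d_s.png

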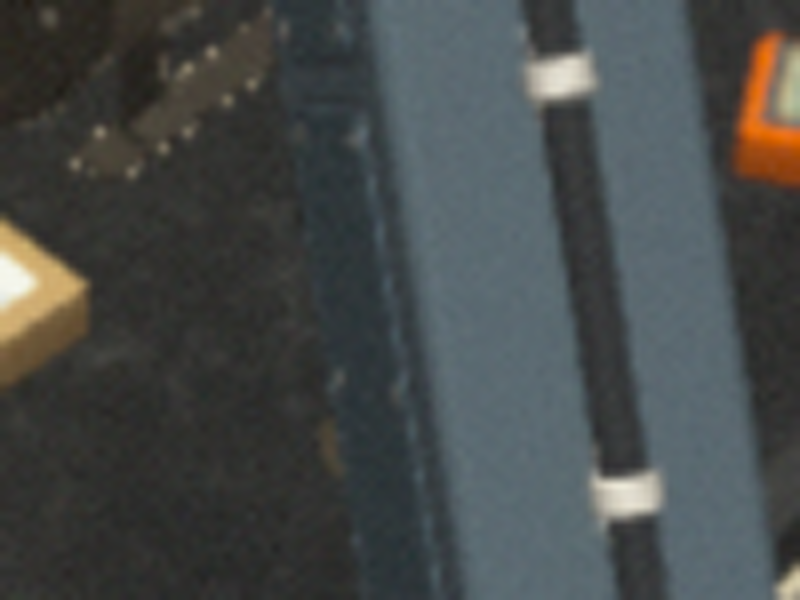

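```bash
python3 -m jog '{"linear":[[0,0,0],[0,0,0],[0,0,0],[0,0,0],[0,0,0],[0,0,0],[0,0,0]],"twist":[0,0,0,0,0,0,0],"claw":[-1,-1,-1,-1,-1,-1,-1]}' 60
python3 - <<'E'
from h import *
st=manip.sense();print(st["force"],st["finger_gap"],Rot.from_quat(st["tool_rot"]).as_matrix().round(3))
s=snap("wrist","e_w")
E
```

```text
t: 3.63
tcp_pos: [0.4765, -0.1637, 0.0382]
tool_rot: [0.555, 0.438, -0.555, 0.439]
force: [-1.4, 0.7, 4.6]
finger_gap: 0.217
[-1.4424775  0.6614089  4.5686434] 0.2170889713928614 [[ 0.001  0.973 -0.231]
 [-0.001 -0.231 -0.973]
 [-1.     0.001  0.   ]]
```

View pics/e_w.png

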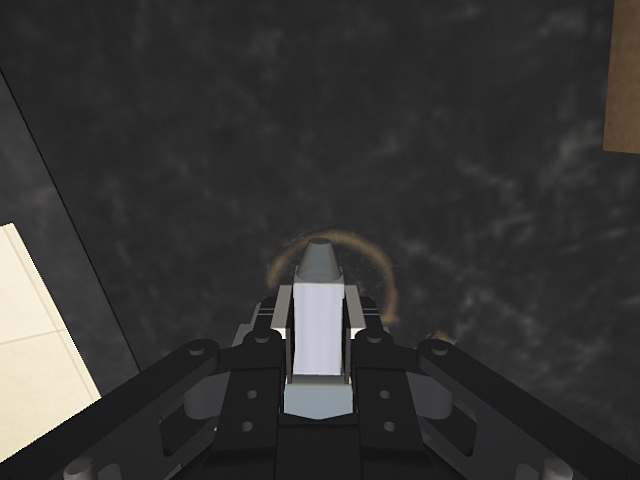

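```bash
python3 -m jog '{"linear":[[-0.1,0,-0.3],[-0.1,0,-1],[-0.1,0,-2],[-0.1,0,-3],[-0.1,0,-4],[-0.1,0,-5],[-0.1,0,-6],[-0.1,0,-7],[-0.1,0,-8],[-0.1,0,-9],[-0.1,0,-10],[-0.1,0,-11],[-0.1,0,-12],[-0.1,0,-12],[-0.1,0,-12]],"twist":[0,0,0,0,0,0,0,0,0,0,0,0,0,0,0],"claw":[-1,-1,-1,-1,-1,-1,-1,-1,-1,-1,-1,-1,-1,-1,-1]}' 60
python3 - <<'E'
from h import *
st=manip.sense();print(st["force"],st["ft_torque"])
s=snap("wrist","f_w");s=snap("scene","f_s");s=snap("top");crop(s,"f_t",290,200,120,90,6)
E
```

```text
t: 4.93
tcp_pos: [0.504, -0.0462, 0.0383]
tool_rot: [-0.554, -0.439, 0.554, -0.439]
force: [-0.3, 0.2, -2.3]
finger_gap: 0.221
[-0.27768997  0.19641374 -2.34994597] [ 0.0151174  -0.01998349 -0.0658895 ]
```

View pics/f_w.png

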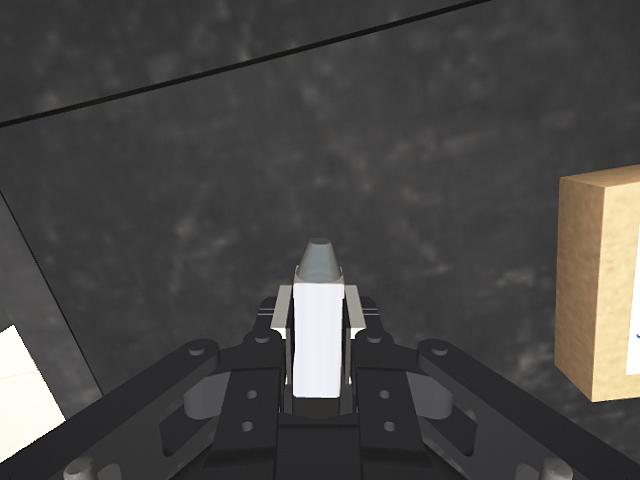

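View pics/f_s.png

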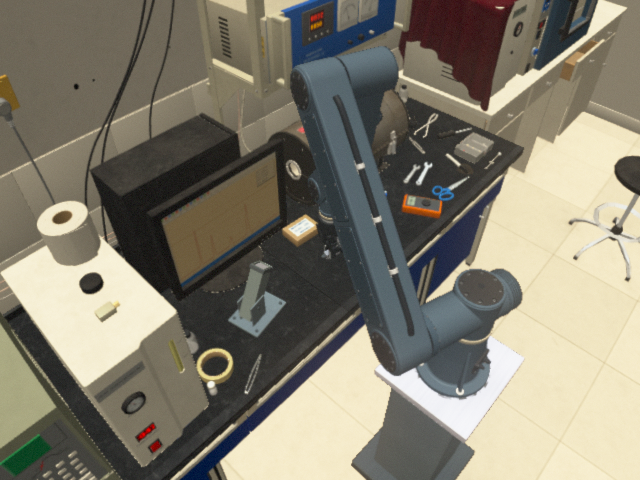

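View pics/f_t.png

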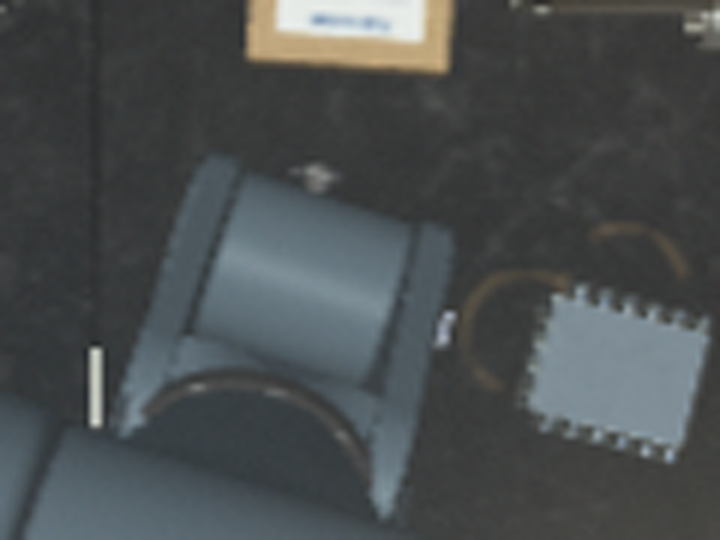

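```bash
python3 -m jog '{"linear":[[0,-0.7,-1],[0,-1.5,-2.5],[0,-2.5,-4],[0,-3,-5],[1,-3,-5],[2,-3,-5],[2.8,-3,-5],[3.2,-3,-5],[3.4,-3,-5],[3.5,-3,-5],[3.5,-3,-5],[3.5,-3,-5]],"twist":[0,0,0,0,0,0,0,0,0,0,0,0],"claw":[-1,-1,-1,-1,-1,-1,-1,-1,-1,-1,-1,-1]}' 60
python3 - <<'E'
from h import *
st=manip.sense();print(st["force"],st["tcp_pos"])
s=snap("wrist","g_w")
E
```

```text
t: 6.08
tcp_pos: [0.4862, 0.0082, 0.0034]
tool_rot: [-0.555, -0.438, 0.555, -0.438]
force: [-1.9, -0.7, 1.3]
finger_gap: 0.219
[-1.8731014  -0.67798254  1.29619398] [0.48616328 0.00815494 0.00338497]
```

View pics/g_w.png

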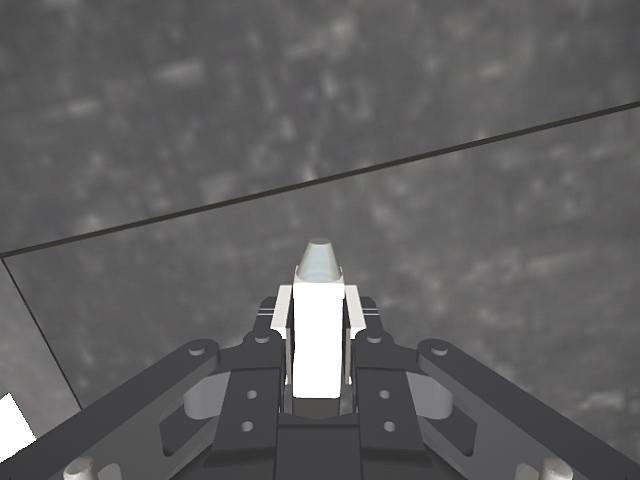

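```bash
python3 -m jog '{"linear":[[0,0,0],[0,0,0],[0,0,0],[0,0,0],[-1,0,0],[-3,0,0],[-6,0,2],[-9,0,4],[-12,0,7.4],[-12,0,7.4],[-12,0,7.4]],"twist":[0,0,0,0,0,0,0,0,0,0,0],"claw":[0.3,0.3,0.3,0.3,0.3,0.3,0.3,0.3,0.3,0.3,0.3]}' 20
python3 - <<'E'
from h import *
st=manip.sense();print(st["force"],st["tcp_pos"])
s=snap("wrist","h_w")
E
```

```text
t: 7.05
tcp_pos: [0.4704, -0.0649, 0.1256]
tool_rot: [0.556, 0.436, -0.554, 0.439]
force: [-0.2, -0.3, -0.8]
finger_gap: 0.649
[-0.21946149 -0.27047104 -0.76711419] [ 0.47044206 -0.06493521  0.12558504]
```

View pics/h_w.png

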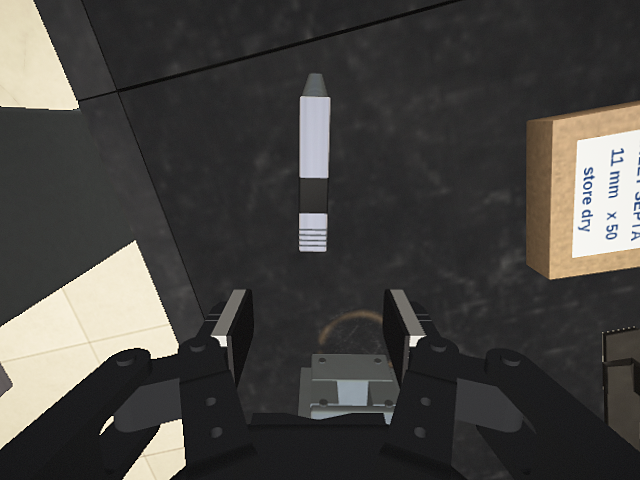

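```bash
python3 - <<'E'
from h import *
s=snap("wrist")
g=s["pixels"].astype(int).min(2)
for v in (105,130,160,220,247): 
    r=np.where(g[v,280:350]>140)[0]+280; print(v,r.min(),r.max()) if len(r) else None
c=np.where(g[60:270,314]>120)[0]+60; print(c.min(),c.max(), np.diff(c).max())
L=[[315.2,97],[314.2,178],[313,214],[312.8,251],[315.5,75]]
P=onplane(s,L,.02);print(P.round(4)); d=P[0]-P[3];print(np.arctan2(d[1],d[0]),np.linalg.norm(d))
Q=P[3]+d/np.linalg.norm(d)*.014; print("head",Q); st=manip.sense(); print(Rot.from_quat(st["tool_rot"]).as_matrix().round(3)); w=Q-st["tcp_pos"]; print(shift(w))
E
```

```text
105 303 332
130 302 331
160 302 330
220 302 328
98 253 36
[[ 0.4899  0.0255  0.02  ]
 [ 0.4771 -0.0244  0.02  ]
 [ 0.4703 -0.0488  0.02  ]
 [ 0.4636 -0.0756  0.02  ]
 [ 0.4931  0.0379  0.02  ]]
1.3165182750471824 0.10443561577851904
head [ 0.46717076 -0.06204758  0.02      ]
[[-0.     0.973 -0.232]
 [ 0.001 -0.232 -0.973]
 [-1.    -0.001 -0.   ]]
[10.33105574 -0.15943737 -0.02876521]
```

```bash
python3 -m jog '{"linear":[[3,0,0],[6,0,0],[9,0,0],[11,0,0],[12.1,0,0],[12.1,0,0],[12.1,0,0],[12.1,0,0],[12.1,0,0],[12.1,0,0],[12.1,0,0],[12.1,0,0]],"twist":[0,0.01,0.01,0.01,0.01,0.01,0.01,0.01,0.01,0.01,0.01,0.01],"claw":[0.3,0.3,0.3,0.3,0,-1,-1,-1,-1,-1,-1,-1]}' 20
python3 - <<'E'
from h import *
st=manip.sense();print(st["force"],st["tcp_pos"])
s=snap("wrist","i_w")
E
```

```text
t: 8.15
tcp_pos: [0.4692, -0.0631, 0.0024]
tool_rot: [0.557, 0.436, -0.557, 0.436]
force: [0.0, 0.2, -2.4]
finger_gap: 0.232
[ 0.02598879  0.18030799 -2.36240964] [ 0.469163   -0.06314374  0.00242534]
```

View pics/i_w.png

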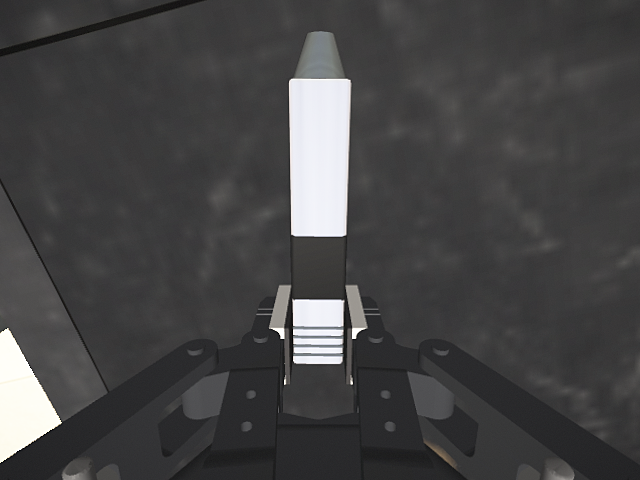

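```bash
python3 -m jog '{"linear":[[-1,0,0],[-3,0,0],[-5,0,0],[-8,0,0],[-12,0,0],[-15,0,0],[-15,0,0],[-15,0,0]],"twist":[0,0,0,0,0,0,0,0],"claw":[-1,-1,-1,-1,-1,-1,-1,-1]}' 20
python3 - <<'E'
from h import *
st=manip.sense();print(st["force"],st["ft_torque"])
s=snap("wrist","j_w")
E
```

```text
t: 8.87
tcp_pos: [0.4701, -0.0636, 0.1547]
tool_rot: [0.558, 0.434, -0.556, 0.437]
force: [-1.0, -0.3, -2.5]
finger_gap: 0.231
[-0.97779454 -0.33211644 -2.49790873] [-0.03665625  0.00355087  0.00114871]
```

View pics/j_w.png

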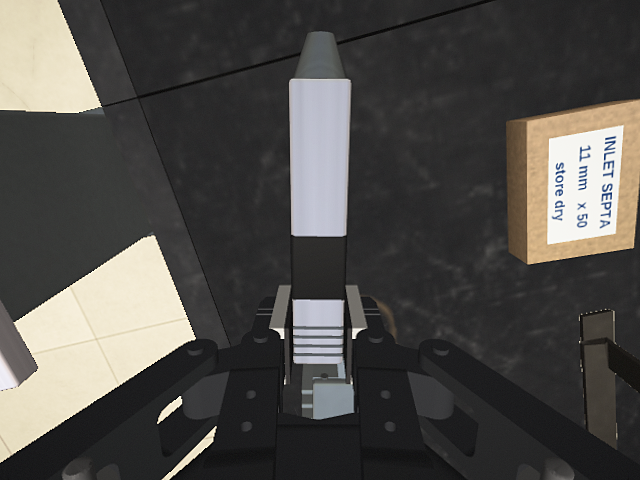

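```bash
python3 -m jog '{"linear":[[4,0,0],[8,0,0],[11,0,0],[12,0,0],[12,0,0],[12,0,0],[12,0,0],[12,0,0]],"twist":[0,0,0,0,0,0,0,0],"claw":[-1,-1,-1,-1,-0.56,-0.56,-0.56,-0.56]}' 20
python3 - <<'E'
from h import *
st=manip.sense();print(st["force"],st["ft_torque"],st["finger_gap"])
s=snap("wrist","k_w")
E
```

```text
t: 9.58
tcp_pos: [0.4702, -0.0636, 0.0337]
tool_rot: [0.557, 0.435, -0.556, 0.437]
force: [0.2, -0.7, -1.0]
finger_gap: 0.232
[ 0.2401902  -0.73143196 -1.04788439] [-0.07862923  0.00666016  0.03491439] 0.23198549822235265
```

View pics/k_w.png

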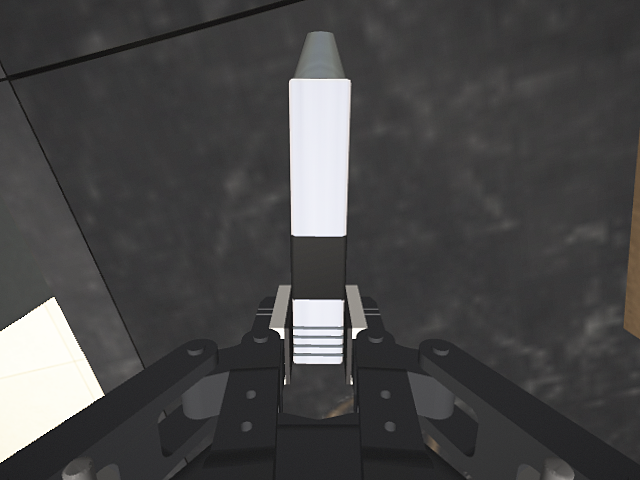

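```bash
python3 -m jog '{"linear":[[0,0,0],[0,0,0],[0,0,0]],"twist":[0,0,0],"claw":[-0.54,-0.54,-0.54]}' 20
python3 - <<'E'
from h import *
s=snap("wrist");crop(s,"l_w",260,20,120,380,1.5)
g=s["pixels"].min(2)
E
python3 -m jog '{"linear":[[0,0,0],[0,0,0],[0,0,0]],"twist":[0,0,0],"claw":[-0.53,-0.53,-0.53]}' 20
python3 - <<'E'
from h import *
s=snap("wrist");crop(s,"l_w2",260,20,120,380,1.5)
E
```

```text
t: 9.88
tcp_pos: [0.4696, -0.0634, 0.033]
tool_rot: [0.557, 0.435, -0.557, 0.436]
force: [-0.4, 0.3, -1.7]
finger_gap: 0.23
t: 10.18
tcp_pos: [0.4693, -0.0633, 0.0324]
tool_rot: [0.557, 0.436, -0.557, 0.436]
force: [-0.0, 1.2, -0.5]
finger_gap: 0.236
```

View pics/l_w.png

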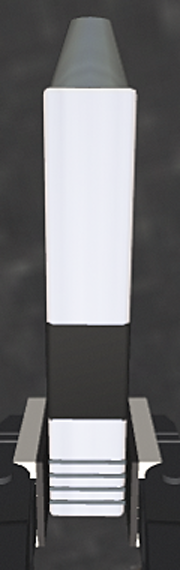

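View pics/l_w2.png

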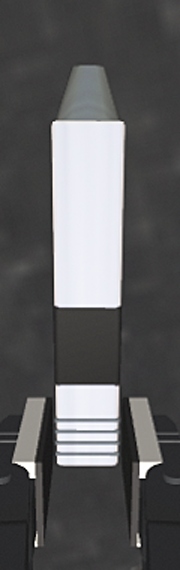

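```bash
python3 - <<'E'
from h import *
s=snap("wrist","m_w")
P=onplane(s,[[319.5,330],[318.5,101]],.02);print(P.round(4)); d=P[1]-P[0];print(np.arctan2(d[1],d[0]),np.linalg.norm(d))
st=manip.sense(); print(st["tcp_pos"],st["finger_gap"],shift(P[0]-st["tcp_pos"]))
E
```

```text
[[ 0.4657 -0.0841  0.02  ]
 [ 0.4905  0.0181  0.02  ]]
1.3324927974187297 0.10522157583198101
[ 0.46930102 -0.06326481  0.03236057] 0.23626451581972668 [1.23606063 0.14965961 2.11070685]
```

View pics/m_w.png

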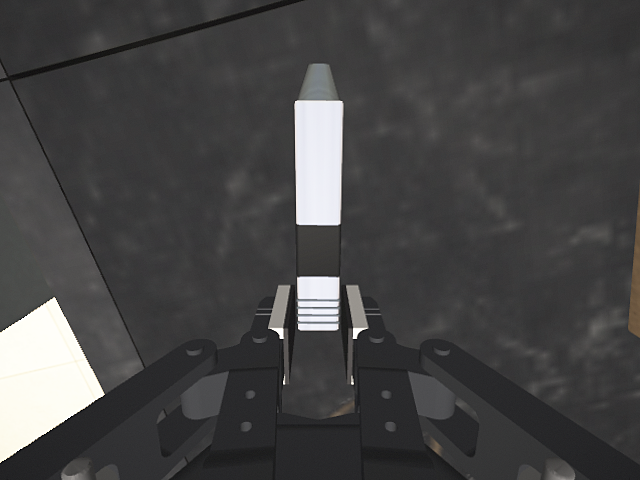

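```bash
python3 -m jog '{"linear":[[0,0,0],[0,0,1],[0,0,1.9],[1,0,1.9],[2,0,1.9],[2.25,0,1.9],[2.25,0,1.9],[2.25,0,1.9],[2.25,0,1.9],[2.25,0,1.9],[2.25,0,1.9],[0,0,1.9],[-1,0,1.9],[-1,0,1.9],[-1,0,1.9]],"twist":[0,0,0,0,0,0,0,0,0,0,0,0,0,0,0],"claw":[-0.2,-0.2,-0.2,-0.2,-0.2,-0.2,-1,-1,-1,-1,-1,-1,-1,-1,-1]}' 20
python3 - <<'E'
from h import *
st=manip.sense(); print(st["force"],st["finger_gap"])
s=snap("wrist","n_w")
E
```

```text
t: 11.53
tcp_pos: [0.4654, -0.0819, 0.043]
tool_rot: [0.557, 0.435, -0.556, 0.437]
force: [0.2, 0.3, -0.4]
finger_gap: 0.232
[ 0.20920508  0.30842685 -0.38821826] 0.2322793776490254
```

View pics/n_w.png

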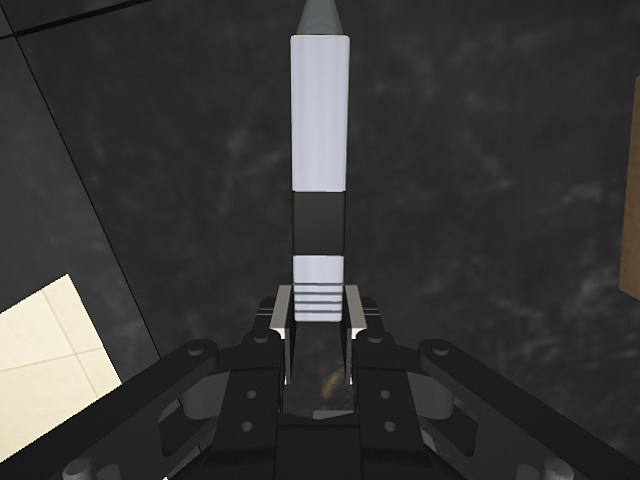

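```bash
python3 -m jog '{"linear":[[0,0,0],[0,0,0],[0,0,0]],"twist":[0,0,0],"claw":[-0.54,-0.54,-0.54]}' 20
python3 - <<'E'
from h import *
s=snap("wrist");crop(s,"o_1",260,0,120,400,1.5)
E
python3 -m jog '{"linear":[[0,0,0],[0,0,0],[0,0,0]],"twist":[0,0,0],"claw":[-0.537,-0.537,-0.537]}' 20
python3 - <<'E'
from h import *
s=snap("wrist");crop(s,"o_2",260,0,120,400,1.5)
a=cv2.imread("pics/o_1.png");b=cv2.imread("pics/o_2.png");cv2.imwrite("pics/o_12.png",np.hstack([a,b]))
E
```

```text
t: 11.83
tcp_pos: [0.4643, -0.0816, 0.0418]
tool_rot: [-0.557, -0.436, 0.557, -0.435]
force: [-0.2, -0.2, -2.2]
finger_gap: 0.231
t: 12.13
tcp_pos: [0.4645, -0.0816, 0.0422]
tool_rot: [-0.557, -0.436, 0.557, -0.436]
force: [0.1, 0.2, -1.5]
finger_gap: 0.233
```

View pics/o_12.png

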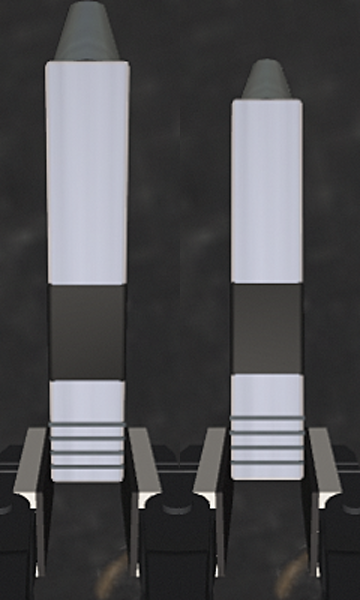

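```bash
python3 -m jog '{"linear":[[-1,0,0],[-2,0,0],[-3,0,0],[-4,0,0],[-4,0,0]],"twist":[0,0,0,0,0],"claw":[-0.537,-0.537,-0.537,-0.537,-0.537]}' 20
python3 - <<'E'
from h import *
s=snap("wrist");crop(s,"p_1",260,0,120,400,1.5); print(manip.sense()["force"])
E
```

```text
t: 12.6
tcp_pos: [0.4657, -0.0822, 0.0844]
tool_rot: [0.557, 0.435, -0.556, 0.437]
force: [0.2, -0.8, 0.7]
finger_gap: 0.231
[-0.65753035 -2.72854005  2.78581826]
```

View pics/p_1.png

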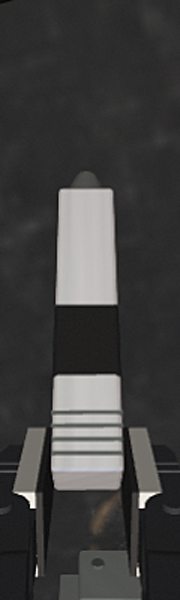

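```bash
cat >> h.py <<'E'
def angle(s,vr,vf,wr,u=318.):
    "rear & front top-edge rows, rear width px -> droop angle (length 106mm constraint)"
    R=np.array(s["R"]);c,d=ray(s,[[u,vr],[u,vf]])
    z0=s["camera_matrix"][0,0]*.020/wr
    a=c+d[0]*z0/(R[2]@d[0])
    # |c+l d1 - a|=.106 
    w=c-a;b=d[1]@w;q=w@w-.106**2;disc=b*b-q
    out=[]
    for sg in(1,-1):
        l=-b+sg*np.sqrt(max(disc,0));p=c+l*d[1];v=p-a;out.append((np.degrees(np.arctan2(-v[2],np.hypot(v[0],v[1]))).round(1),p.round(4)))
    return a.round(4),out
E
python3 - <<'E'
from h import *
s=snap("wrist"); print(angle(s,313,125.5,46.7)); print(manip.sense()["tcp_pos"],manip.sense()["force"])
E
```

```text
(array([ 0.4658, -0.0843,  0.089 ]), [(np.float64(44.1), array([ 0.4844, -0.0104,  0.0152])), (np.float64(-43.2), array([ 0.4841, -0.0092,  0.1615]))])
[ 0.46549433 -0.08246105  0.08334794] [-0.62618044 -3.2177742   3.52879568]
```

```bash
python3 -m jog '{"linear":[[-0.6,0,0],[-1.2,0,0],[-1.8,0,0],[-2.1,0,0],[-2.1,0,0],[-2.1,0,0]],"twist":[0,0,0,0,0,0],"claw":[-0.537,-0.537,-0.537,-0.537,-0.537,-0.537]}' 20
python3 - <<'E'
from h import *
s=snap("wrist");crop(s,"q_1",260,100,120,300,2); print(manip.sense()["force"])
E
```

```text
t: 13.2
tcp_pos: [0.4647, -0.0816, 0.1035]
tool_rot: [0.557, 0.436, -0.557, 0.436]
force: [-0.1, 0.2, -1.2]
finger_gap: 0.23
[ 0.32403743  0.21631746 -1.07602102]
```

View pics/q_1.png

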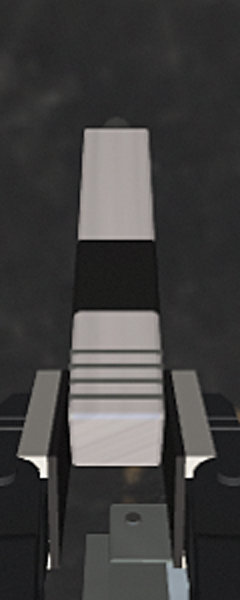

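```bash
python3 -m jog '{"linear":[[0,0,0],[0,0,0],[0,0,0],[-4,0,0],[-8,0,0],[-8,0,0],[-8,0,0]],"twist":[0,0,0,0,0,0,0],"claw":[-1,-1,-1,-1,-1,-1,-1]}' 50
python3 - <<'E'
from h import *
s=snap("wrist"); print(angle(s,307.5,164,47)); crop(s,"r_1",260,100,120,300,2); print(manip.sense()["force"]); print(manip.sense()["tcp_pos"])
s=snap("scene","r_s")
E
```

```text
t: 13.83
tcp_pos: [0.4662, -0.0823, 0.1851]
tool_rot: [0.558, 0.434, -0.556, 0.437]
force: [0.5, -0.1, -2.4]
finger_gap: 0.214
(array([ 0.4671, -0.0816,  0.1905]), [(np.float64(61.8), array([ 0.4797, -0.0331,  0.0971])), (np.float64(-49.5), array([ 0.4832, -0.0147,  0.2711]))])
[ 0.09099768  0.4706411  -2.11640467]
[ 0.4647049  -0.08169328  0.18372968]
```

View pics/r_1.png

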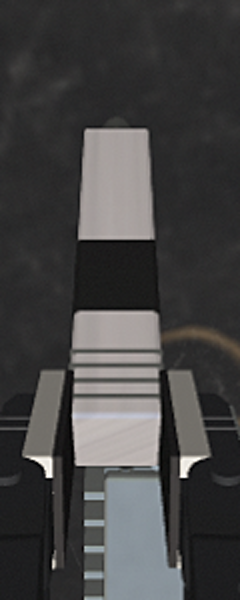

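View pics/r_s.png

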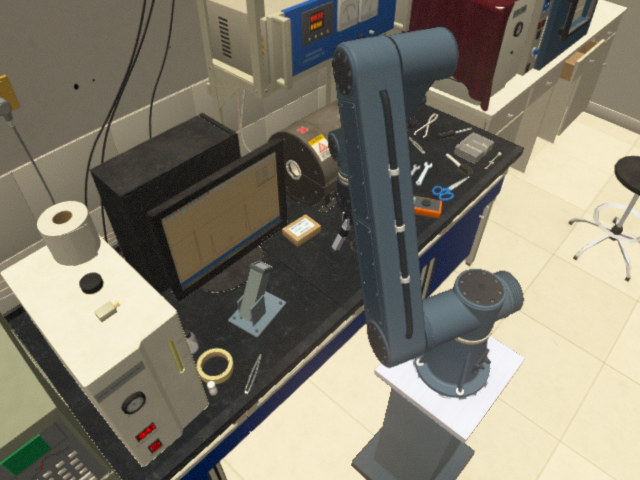

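```bash
python3 - <<'E'
from h import *
s=snap("top"); crop(s,"s_t",150,140,200,150,4)
for z in(.0,.1,.2,.3,.4): print(z,onplane(s,[[250,191],[250,158],[168,190],[333,188]],z).round(3)[:,:2].tolist())
f=lambda L,x0,y0,k=10:[[x0+(a+.5)/k-.5,y0+(b+.5)/k-.5] for a,b in L]
hi=onplane(s,f([[330,245],[350,410]],210,205),.1905);lo=onplane(s,f([[485,233],[510,390]],210,205),.1635)
print(hi,lo,(hi.mean(0)+lo.mean(0))/2, np.linalg.norm(hi[0]-hi[1]),np.linalg.norm(lo[0]-lo[1]),np.linalg.norm(hi.mean(0)-lo.mean(0)))
st=manip.sense();R=Rot.from_quat(st["tool_rot"]).as_matrix();a=-R[:,2];print(np.arctan2(a[1],a[0]),st["tcp_pos"])
print(shift(np.array([.552,.124,.348])-st["tcp_pos"]))
E
```

```text
0.0 [[0.696, 0.247], [0.809, 0.248], [0.701, 0.529], [0.706, -0.033]]
0.1 [[0.682, 0.229], [0.787, 0.231], [0.686, 0.493], [0.691, -0.032]]
0.2 [[0.668, 0.212], [0.766, 0.213], [0.672, 0.456], [0.677, -0.031]]
0.3 [[0.654, 0.194], [0.744, 0.196], [0.657, 0.42], [0.662, -0.03]]
0.4 [[0.64, 0.177], [0.722, 0.178], [0.643, 0.384], [0.647, -0.028]]
[[0.55694787 0.23444229 0.1905    ]
 [0.50852249 0.22806805 0.1905    ]] [[0.56208791 0.1929392  0.1635    ]
 [0.5151018  0.185043   0.1635    ]] [0.53566502 0.21012314 0.177     ] 0.04884309912564897 0.04764498895788708 0.05049344235141355
1.3277621592928257 [ 0.46349969 -0.08120966  0.18231441]
[-16.56852625   3.60654263 -22.05509053]
```

View pics/s_t.png

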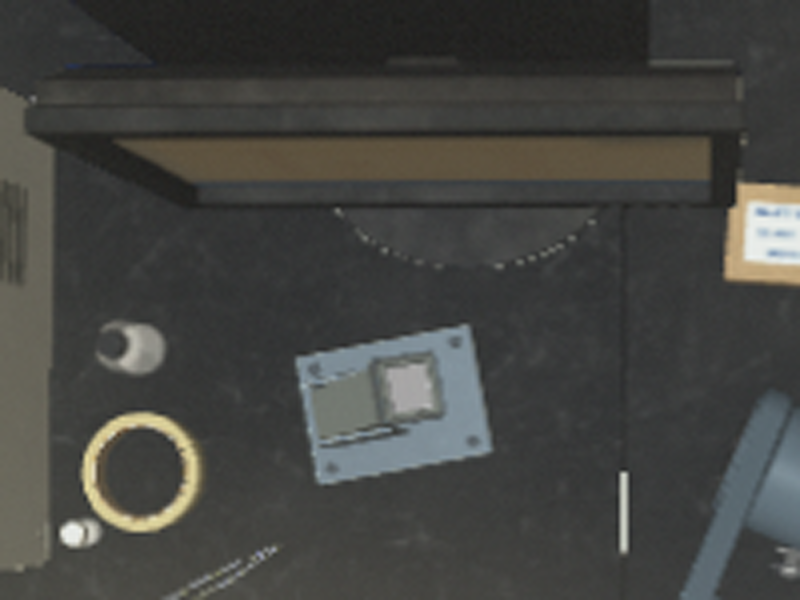

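```bash
python3 -m jog '{"linear":[[-3,0,0],[-6,0.5,-1],[-9,1,-3],[-12,1.5,-6],[-15,2,-9],[-16.6,2.5,-12],[-16.6,3,-15],[-16.6,3.4,-18],[-16.6,3.6,-20],[-16.6,3.6,-22],[-16.6,3.6,-22],[-16.6,3.6,-22],[-16.6,3.6,-22],[-16.6,3.6,-22]],"twist":[0,0,-0.05,-0.1,-0.15,-0.2,-0.25,-0.3,-0.35,-0.4,-0.427,-0.427,-0.427,-0.427],"claw":[-1,-1,-1,-1,-1,-1,-1,-1,-1,-1,-1,-1,-1,-1]}' 50
python3 - <<'E'
from h import *
st=manip.sense();R=Rot.from_quat(st["tool_rot"]).as_matrix();a=-R[:,2];print(np.arctan2(a[1],a[0]),st["tcp_pos"],st["force"],st["q"].round(2))
s=snap("wrist","t_w");s=snap("scene","t_s");crop(s,"t_s2",200,200,120,140,4);s=snap("top");crop(s,"t_t",190,170,120,90,6)
E
```

```text
t: 15.15
tcp_pos: [0.552, 0.1227, 0.348]
tool_rot: [0.452, 0.544, -0.453, 0.543]
force: [1.1, -0.2, -1.9]
finger_gap: 0.21
1.753599847861823 [0.55197122 0.12269822 0.34802509] [ 1.09316746 -0.21738452 -1.89789377] [ 0.02  0.33  1.43 -0.    1.39 -0.16]
```

View pics/t_w.png

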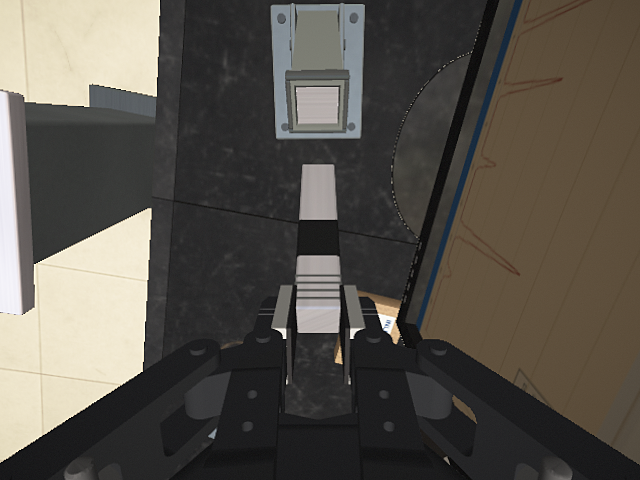

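View pics/t_s2.png

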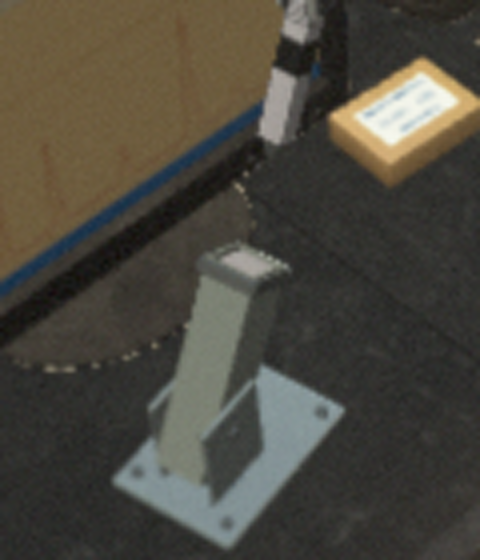

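View pics/t_t.png

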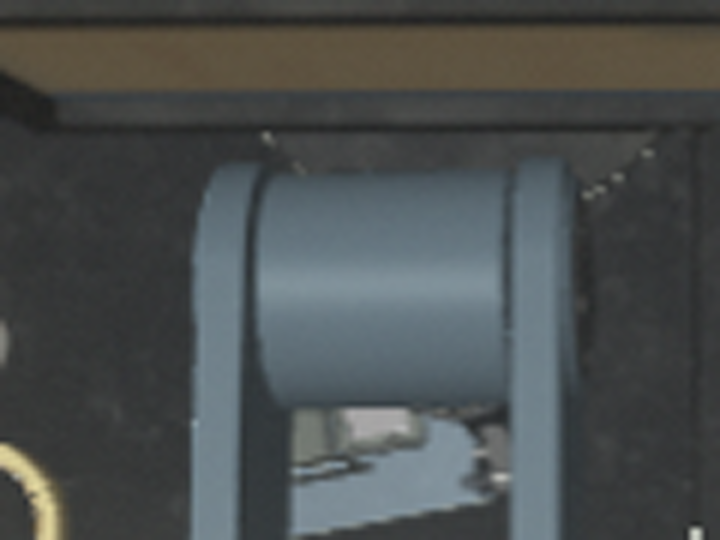

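```bash
python3 - <<'E'
from h import *
s=snap("wrist"); crop(s,"u_1",268,60,100,140,5);crop(s,"u_2",268,150,100,190,3)
s=snap("scene"); crop(s,"u_3",240,205,60,80,8)
E
```

```text
(no output)
```

View pics/u_1.png

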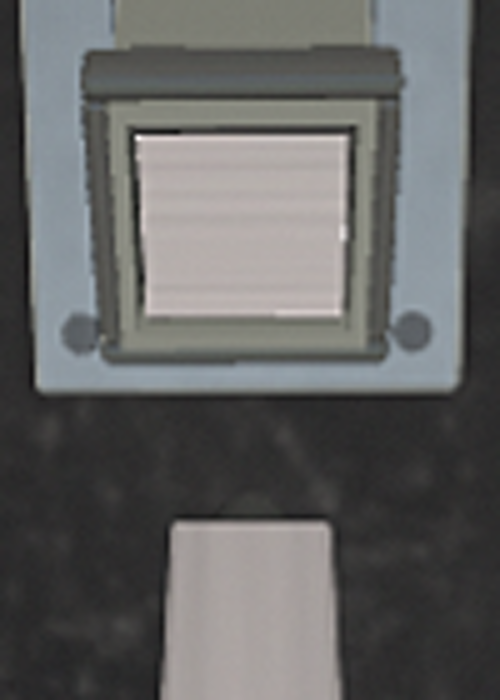

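View pics/u_2.png

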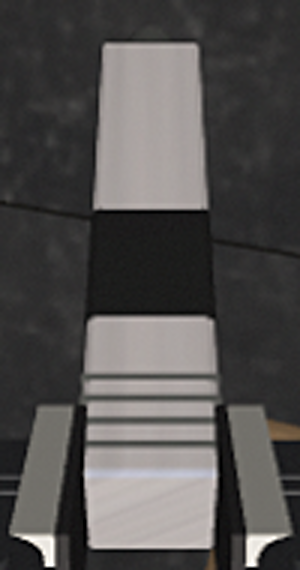

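View pics/u_3.png

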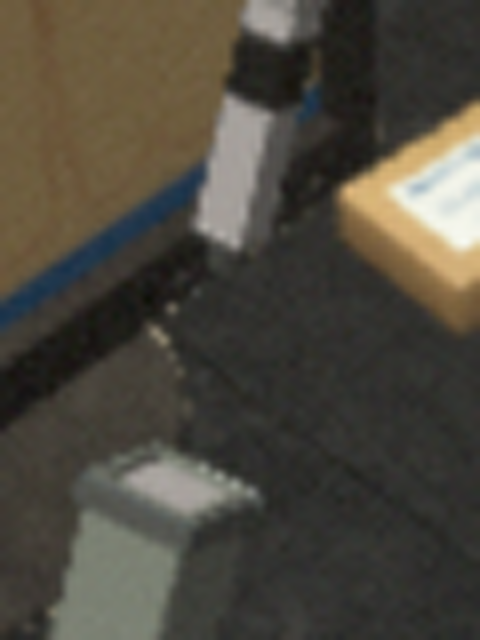

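```bash
python3 - <<'E'
from h import *
s=snap("wrist"); st=manip.sense()
f=lambda L,x0,y0,k:[[x0+(a+.5)/k-.5,y0+(b+.5)/k-.5] for a,b in L]
h=np.array([np.cos(-1.387),np.sin(-1.387),0]); tz=.5*h+[0,0,np.cos(np.pi/6)]; tx=-np.cos(np.pi/6)*h+[0,0,.5]; ty=np.cross(tz,tx)
F=f([[135,135],[350,135],[343,315],[145,315]],268,60,5)
def cross(a,b,c,d):
    l=np.cross(np.cross([*a,1],[*c,1]),np.cross([*b,1],[*d,1]));return l[:2]/l[2]
ctr=cross(*F); Pf=onplane(s,[ctr],.1727)[0]; mouth=Pf+.005*tz; print("mouth wrist",mouth.round(4))
# check size: flap corners on plane through Pf normal tz
c,d=ray(s,F); Q=c+d*(((Pf-c)@tz)/(d@tz))[:,None]; print("x",((Q-Pf)@tx*1e3).round(1),"y",((Q-Pf)@ty*1e3).round(1))
sc=snap("scene"); fs=f([[182,493]],240,205,8)  # flap centre in scene guess
print("tri",tri(s,[ctr],sc,fs).round(4)); print("proj of flap c in scene",((proj(sc,Pf)-[240,205])*8).round(0))
# cartridge
a=-Rot.from_quat(st["tool_rot"]).as_matrix()[:,2]
W=f([[83,470],[219,470],[103,43],[198,43]],268,150,3); print(np.array(W).round(1))
A,o=angle(s,(470.5/3)+149.5,(43.5/3)+149.5,136/3,u=318.2);print(A,o); print("rear rel tcp",(A-st["tcp_pos"]).round(4))
# triangulate front top edge ends with scene
print(tri(s,[W[2],W[3]],sc,f([[195,230],[243,248]],240,205,8)).round(4))
E
```

```text
mouth wrist [0.5361 0.2079 0.177 ]
x [ 15.8  15.7 -15.8 -15.7] y [ 17.2 -17.1 -17.2  17. ]
tri [[0.5344 0.2092 0.1649 0.0037]]
proj of flap c in scene [[167. 475.]]
[[295.3 306.3]
 [340.7 306.3]
 [302.  164. ]
 [333.7 164. ]]
[0.5536 0.1211 0.3495] [(np.float64(60.6), array([0.5443, 0.1723, 0.2572])), (np.float64(-48.4), array([0.5407, 0.1903, 0.4288]))]
rear rel tcp [ 0.0011 -0.0016  0.0001]
[[0.5378 0.1778 0.2745 0.0128]
 [0.5499 0.1664 0.2449 0.0163]]
```

```bash
python3 - <<'E'
from h import *
st=manip.sense()
h=np.array([np.cos(-1.387),np.sin(-1.387),0]); tz=.5*h+[0,0,np.cos(np.pi/6)]; tx=-np.cos(np.pi/6)*h+[0,0,.5]; ty=np.cross(tz,tx)
T=np.c_[tx,ty,tz]
for m in ([.5361,.2079,.177],[.536,.209,.177]):
    m=np.array(m)
    P=(np.array([.5443,.1723,.2572])-m)@T; print("front top in tube frame mm",(P*1e3).round(1))
    ax=P+[-.010,0,0]; nose=ax+[0,0,-.014]
    print("nose",(nose*1e3).round(1), "tcp",((st["tcp_pos"]-m)@T*1e3).round(1))
    for tgt in([-.005,0,.012],[-.005,0,-.03]):
        print(shift(T@(np.array(tgt)-nose)).round(2))
print("per cm along -tz:",shift(-tz*.01).round(3), "along tx:",shift(tx*.01).round(3))
E
```

```text
front top in tube frame mm [ 8.5 -1.6 87.7]
nose [-1.5 -1.6 73.7] tcp [ 11.2  -0.6 192.7]
[ 5.52 -0.16 -2.78]
[ 9.16 -0.16 -4.88]
front top in tube frame mm [ 7.5 -1.5 88.3]
nose [-2.5 -1.5 74.3] tcp [ 10.2  -0.5 193.2]
[ 5.52 -0.15 -2.89]
[ 9.16 -0.15 -4.99]
per cm along -tz: [ 0.866 -0.    -0.5  ] along tx: [-0.5   -0.    -0.866]
```

```bash
python3 -m jog '{"linear":[[1.5,-0.1,-0.8],[3,-0.15,-1.5],[4.5,-0.15,-2.3],[5.5,-0.15,-2.8],[5.5,-0.15,-2.8],[5.5,-0.15,-2.8]],"twist":[0,0,0,0,0,0],"claw":[-1,-1,-1,-1,-1,-1]}' 50
python3 - <<'E'
from h import *
st=manip.sense();print(st["force"])
s=snap("wrist"); crop(s,"v_1",258,90,120,250,2.4);
s=snap("scene"); crop(s,"v_3",220,220,80,80,7)
E
```

```text
t: 16.0
tcp_pos: [0.5459, 0.1504, 0.2941]
tool_rot: [0.452, 0.544, -0.452, 0.544]
force: [0.2, -0.7, -1.7]
finger_gap: 0.215
[ 0.2297308  -0.70316125 -1.69063898]
```

View pics/v_1.png

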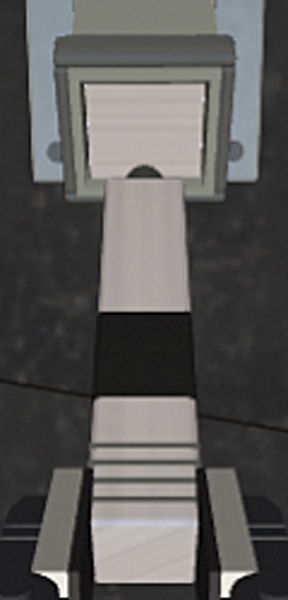

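View pics/v_3.png

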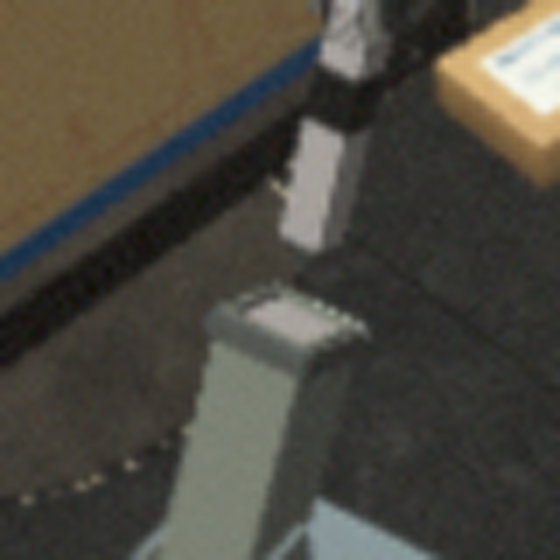

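```bash
python3 -m jog '{"linear":[[0.6,0,-0.35],[1.2,0,-0.7],[1.8,0,-1.05],[2.4,0,-1.4],[2.6,0,-1.5],[2.6,0,-1.5]],"twist":[0,0,0,0,0,0],"claw":[-1,-1,-1,-1,-1,-1]}' 50
python3 - <<'E'
from h import *
st=manip.sense();print(st["force"])
s=snap("wrist"); crop(s,"w_1",258,90,120,250,2.4);
s=snap("scene"); crop(s,"w_3",220,220,80,80,7)
E
```

```text
t: 16.6
tcp_pos: [0.5425, 0.1655, 0.2673]
tool_rot: [0.451, 0.544, -0.452, 0.544]
force: [0.5, -1.0, -1.5]
finger_gap: 0.216
[ 0.50480612 -0.96325964 -1.48076935]
```

View pics/w_1.png

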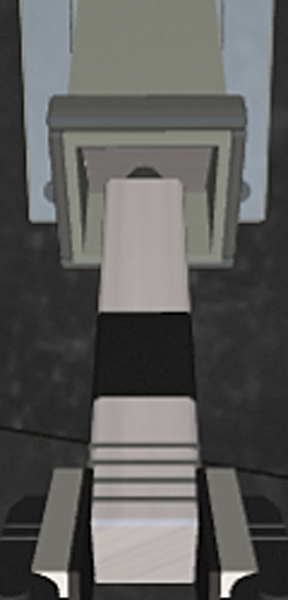

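View pics/w_3.png

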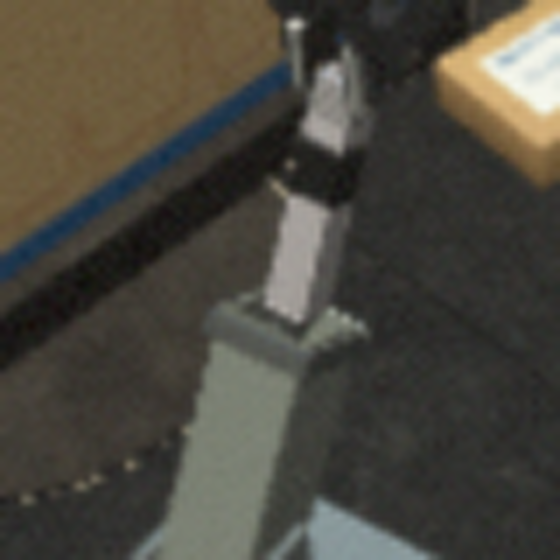

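```bash
python3 -m jog '{"linear":[[0.7,0.1,-0.4],[1.4,0.1,-0.8],[2.1,0.1,-1.2],[2.8,0.1,-1.6],[3.5,0.1,-2.0],[4.2,0.1,-2.4],[4.8,0.1,-2.75],[4.8,0.1,-2.75],[4.8,0.1,-2.75]],"twist":[0,0,0,0,0,0,0,0,0],"claw":[-1,-1,-1,-1,-1,-1,-1,-1,-1]}' 50
python3 - <<'E'
from h import *
st=manip.sense();print(st["force"],st["ft_torque"])
s=snap("wrist"); crop(s,"x_1",258,90,120,250,2.4);
s=snap("scene"); crop(s,"x_3",220,220,80,80,7)
E
```

```text
t: 17.45
tcp_pos: [0.5387, 0.1926, 0.2197]
tool_rot: [0.451, 0.544, -0.452, 0.544]
force: [-0.0, -0.2, -1.6]
finger_gap: 0.21
[-0.00752249 -0.2124199  -1.57557906] [-0.12351118 -0.00951145 -0.01346918]
```

View pics/x_1.png

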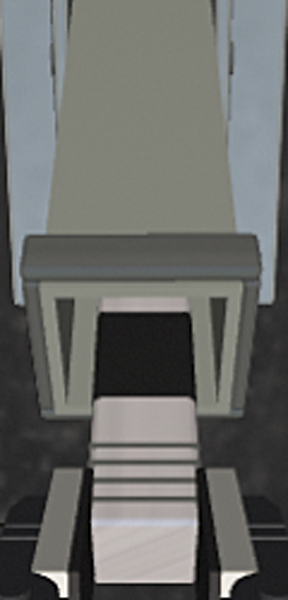

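View pics/x_3.png

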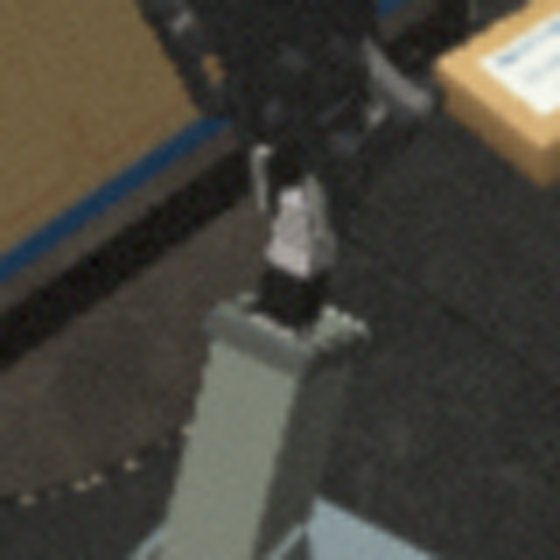

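```bash
python3 -m jog '{"linear":[[0,0,0],[0,0,0],[0,0,0],[0,0,0],[0,0,0],[0,0,0],[0,0,0],[0,0,0]],"twist":[0,0,0,0,0,0,0,0],"claw":[0,0,0,0,0,0,0,0]}' 50
python3 - <<'E'
from h import *
st=manip.sense();print(st["force"],st["ft_torque"])
s=snap("wrist"); crop(s,"y_1",258,90,120,250,2.4);
s=snap("scene"); crop(s,"y_3",220,220,80,80,7)
E
```

```text
t: 18.22
tcp_pos: [0.5392, 0.1924, 0.2204]
tool_rot: [0.452, 0.544, -0.452, 0.544]
force: [-0.4, -0.6, -0.5]
finger_gap: 0.501
[-0.42646455 -0.61692884 -0.50074222] [-0.00599102  0.02990788 -0.01111824]
```

View pics/y_1.png

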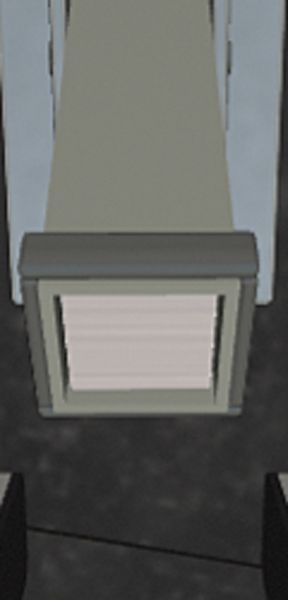

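View pics/y_3.png

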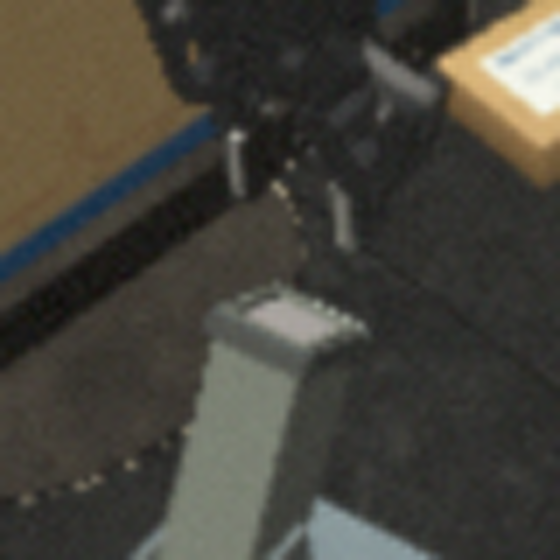

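The cartridge has gone in and the flap is shut behind it. I'll retreat, then check everything else is where it was.

```bash
python3 -m jog '{"linear":[[-2,0,1],[-5,0,2.5],[-8,0,4],[-10,0,7],[-10,0,10],[-10,0,12],[-10,0,12],[-10,0,12],[-10,0,12],[-10,0,12],[-10,0,12],[-10,0,12],[-10,0,12],[-10,0,12]],"twist":[0,0,0,0,0,0,0,0,0,0,0,0,0,0],"claw":[0,0,0,0,0,0,0,0,0,0,0,0,0,0]}' 50
python3 - <<'E'
from h import *
s=snap("top","z_t");snap("wrist","z_w");s2=snap("scene","z_s")
for n,s in(("top",s),("scene",s2)):
    a=cv2.imread(f"pics/a_{n}.png").astype(int);d=np.abs(a-s["pixels"][:,:,::-1]).max(2)
    boxes={"top":dict(carton=(325,180,370,215),multi=(443,243,490,295),bottle=(170,215,195,238)),"scene":dict(carton=(278,212,325,248),bottle=(180,325,205,360))}[n]
    for k,(x0,y0,x1,y1) in boxes.items(): print(n,k,(d[y0:y1,x0:x1]>40).sum())
E
```

```text
t: 19.48
tcp_pos: [0.561, 0.0749, 0.3203]
tool_rot: [0.452, 0.544, -0.452, 0.544]
force: [0.8, -0.2, 0.2]
finger_gap: 0.505
top carton 0
top multi 0
top bottle 0
scene carton 0
scene bottle 0
```

View pics/z_t.png

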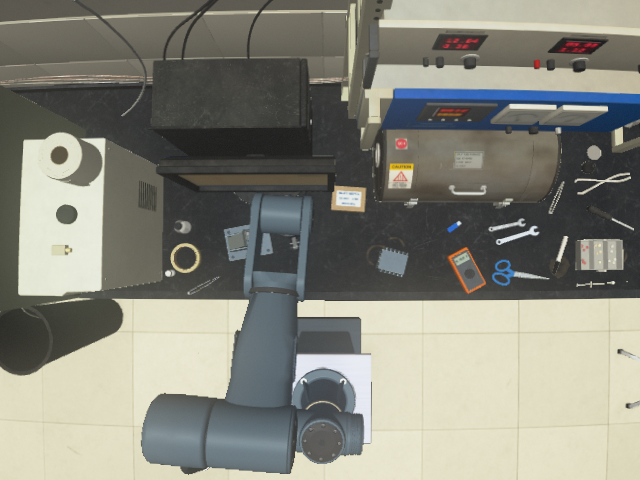

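View pics/z_w.png

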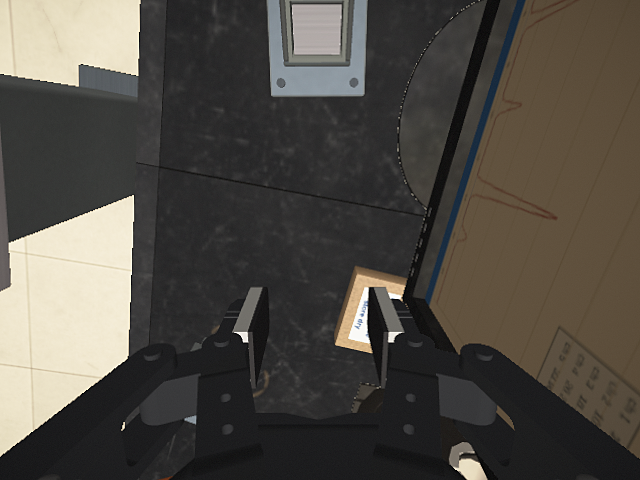

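```bash
python3 -c "
from station import manip
print(manip.sign_off())"
```

```text
the job is handed in; nothing more can be done
None
```

The cartridge is in the canister with the flap shut behind it, and I handed the job in at about 19.5 s.

- **Sequence:** I drew the cartridge out by the nose end and laid it flat on the worktop. I then took it by the grooved head and let it swing nose-down to about 60° in a deliberately loosened grip. It went in along the lower wall of the tube, with most of its length inside when I let go.
- **Slip:** my first loosening of the grip dropped the cartridge about 3 cm flat onto the bench. I took it again nearer the rear edge of the head, and from then on it swung under control.
- **Last checks:** the wrist picture after retreating shows the flap flat and shut in the mouth (about pixel 316, 28), and no cartridge on the bench. Before-and-after pictures show no change where the carton and bottle (top and scene views) and the multimeter (top view only) stand. The gripper was about 10 cm clear of the canister, reading no more than 1 N.
- **Not confirmed:** no camera sees inside the tube, so I infer that the cartridge reached the bottom from the shut flap and the free slide after release. The two cameras disagreed by about 2 mm on where the mouth is. A check sighting of it missed the expected height by about 8 mm, and a sighting of the cartridge's front edge was 13–16 mm off. I put both down to coarse pixel picks in the scene picture, and used the wrist and top values.

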